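# Clear the check weights off the balance

## Task

The balance check is finished: take the two stacks of steel check weights on the balance pan apart and put each weight away in its own white nest on the bench, the largest weight in the largest recess and so on down to the smallest in the smallest. Each must end standing upright inside its recess; never let a weight touch the bench, and do not knock or push aside the amber bottle.

Things in the scene. Friction and masses are not known exactly. Their poses are not given: they have to be found in the camera images.
- weight_500g: Check weight, largest of four: plain bright steel upright cylinder, 48.7 mm diameter, 34 mm high, 500 g, no knob. At the start it is the base of one of the two stacks on the balance pan. Origin: centre of its underside; z up along its axis.
- nest_500g: Storage nest for the 500 g weight, largest of four: low white plastic disc fixed on the bench, 90 mm outside diameter, 14 mm high, with a round recess with a blue felt floor (all four alike), 68 mm in diameter, 4 mm deep (recess floor 10 mm above the bench). Origin: centre of its underside, on the bench; z up.
- weight_200g: Check weight, second largest of four: plain bright steel upright cylinder, 30.8 mm diameter, 34 mm high, 200 g, no knob. At the start it is the base of the other stack on the balance pan. Origin: centre of its underside; z up along its axis.
- nest_200g: Storage nest for the 200 g weight, second largest of four: low white plastic disc fixed on the bench, 70 mm outside diameter, 14 mm high, with a round recess with a blue felt floor (all four alike), 50 mm in diameter, 4 mm deep (recess floor 10 mm above the bench). Origin: centre of its underside, on the bench; z up.
- weight_100g: Check weight, third largest of four: plain bright steel upright cylinder, 23 mm diameter, 30.5 mm high, 100 g, no knob. At the start it is on top of one of the two stacks (either) on the balance pan. Origin: centre of its underside; z up along its axis.
- nest_100g: Storage nest for the 100 g weight, third largest of four: low white plastic disc fixed on the bench, 58 mm outside diameter, 14 mm high, with a round recess with a blue felt floor (all four alike), 40 mm in diameter, 4 mm deep (recess floor 10 mm above the bench). Origin: centre of its underside, on the bench; z up.
- weight_50g: Check weight, smallest of four: plain bright steel upright cylinder, 17 mm diameter, 28 mm high, 50 g, no knob. At the start it is on top of the other stack on the balance pan. Origin: centre of its underside; z up along its axis.
- nest_50g: Storage nest for the 50 g weight, smallest of four: low white plastic disc fixed on the bench, 48 mm outside diameter, 14 mm high, with a round recess with a blue felt floor (all four alike), 32 mm in diameter, 4 mm deep (recess floor 10 mm above the bench). Origin: centre of its underside, on the bench; z up.
- balance: Laboratory balance standing fixed on the bench, white, 300 mm (x) by 210 mm (y), dark grey weighing pan 180 mm (x) by 190 mm (y) whose flat top is 82 mm above the bench; pan centre at x = -45 mm, y = 0 in its frame. The two stacks stand about 96 mm apart along its y axis, one at about y = +48 mm and one at y = -48 mm, both at x = -45 mm (each within a few mm; tops up to 3 mm off-centre on their bases). Origin: centre of its underside; +x points to its display.
- amber_bottle: Brown glass reagent bottle with black cap, 56 mm diameter, 110 mm high, standing loose on the bench at the left, farther out than the nests. Not part of the job; must stay standing. Origin: centre of its underside.
Things that resemble listed ones, but are neither listed nor needed, are in the scene too. What is shaped like the weight_200g but pink is not meant. Leave any turquoise look-alike of the nest_500g alone.

How it is judged:
By the outcome, as a careful person would: the job done as asked, in the order asked, and still so for the second after the job is handed in, with the robot touching nothing.
It also fails if it takes over 128 s, if anything falls off the work surface, if the arm or the gripper's body presses on something with over 40 N, if the wrist force passes 120 N, or if a joint passes its speed limit or range.

## Robot

A 6-joint arm with a two-finger parallel gripper is mounted at the origin on the work surface. World frame = base frame: x ahead of the robot, y to its left, z up, the work surface at z = 0. Lengths are in mm, angles in rad, forces in N, time in s.
With the tool pointing down it reaches from about 425 to 950 mm from the base axis. Payload 14.7 kg.
Tool frame: the origin (TCP) lies at the very end of the fingers, on their centre line; the grasp point (between the pads) lies 19 mm behind it; z points along the fingers, y is the line along which they close (so a half turn about z gives the same grasp; the last joint's range is limited). The gripper opens to 85 mm and grips with 20 to 120 N. Pads are 22 mm wide; open, the fingers measure 114 mm over their backs; the gripper's body (76 mm by 85 mm) begins 54 mm behind the grasp point. The pads swing forward as they close: fully open they stand 13 mm farther back than shut.
Start: joints at [-1.271, 0.48, 1.596, -0, 1.065, -0.047], TCP at [220.944, -611.29, 231.297] pointing down, gripper open.
Joint ranges: [-2.75, 2.75], [-0.82, 2.05], [0.23, 2.67], [-1.56, 4.7], [0.09, 2.69], [-2.92, 2.92]. Speed limits (rad/s): [1.89, 1.89, 2.39, 3.01, 3.01, 3.01].

## Interface

Orientations are given as a unit quaternion [x, y, z, w].
In Python, from station import manip, cams gives the robot as it stands.
- The arm moves only by the tool servo_tool, never from a script. Its argument "deltas" is one flat list of numbers, 7 for each row, row after row: the shift along the tool's x, y, z in cm, then the turn, a rotation vector about the tool's x, y, z in degrees, then the finger opening in cm, from 0 to 8.54. In form: [dx, dy, dz, wx, wy, wz, claw, dx, dy, dz, wx, wy, wz, claw, ...]. A call has 1 to 12 rows; each row is the pose to reach, as a shift and turn from the pose commanded when the call began, along the tool's axes at that moment; what a row does not reach only later rows make up. A row lasts 1/10 s, in which the tool goes at most 50 mm and 8.59 degrees, less where a joint would pass 70% of its speed; a pose out of reach is approached as far as the arm can. A call with a gripper value outside its range is refused whole. The fingers move at their own pace and stop on an object; "grip_force" is the grip in N (left out, the last holds). Time passes only in rows, so rows that repeat a pose let the fingers close. It gives the time, the measured TCP pose, the force, the opening and the grip force at its end, in the units of the state.
- manip.get_state(): the state, without advancing time (a new reading comes with each control period).
- cams.capture(name): name is "scene" or "side" or "wrist"; returns the picture (400x640x3 uint8, blue, green, red); there is no depth.
- cams.calibration(name): a dict with "fov_y" (degrees; the focal length in pixels is half the picture's height over the tangent of half this angle, whatever the lens; pixels are square), "cx", "cy" (the principal point, pixels), "dist_coeffs" ([k1, k2, p1, p2, k3] as OpenCV has them; the pictures are not rectified), "eye" and "attitude" of the camera in the world; the wrist camera has in their place "mount" (4x4, takes a point from camera to tool coordinates, whose origin is the TCP and whose axes are the flange's). Camera axes: x right, y down, z forward; pixel columns grow to the right and rows downward; lengths in mm; the calibration is good to about 2 mm. A picture is of the moment at which its call begins: read the wrist's pose just before it. calibration takes no time and is no camera call.
- manip.job_done(): hands the job in; it is judged then, once.
The state is a dict: "t": time; "joint_pos": joint angles; "dq": joint speeds; "joint_torque": joint torques, N m; "eef_pos": TCP position; "tool_rot": TCP orientation; "wrist_force": force on the tool from outside, world axes, zero at the start; "ft_torque": the same for the moment, N m; "opening": finger opening in mm; "finger_force": force on a finger pad.
Only numpy, scipy, OpenCV 4.12 (cv2) and the standard library are available. Lean on these libraries where they do the work, as an engineer would, in place of code of your own. Each camera call takes 0.05 s, during which the arm holds its last target. There are 200 camera calls.

## Working session

There is one attempt and no reset: what is moved stays moved. The work goes in short steps, Python scripts to look and compute and a tool call to move; the robot and the scene stay as the last step left them, time stands still between calls to the robot, and variables do not carry over. Pictures are saved under pics/ and viewed, at most 14 in all, crops included, and the job is handed in when it is done.

Besides the shell and the picture viewer there is one more tool, called after "Emit:" in YAML: its name, and indented under it one key for each argument. servo_tool: Moves the arm, as the interface text tells. Its arguments: {"type":"object","properties":{"deltas":{"type":"array"},"grip_force":{"type":"number"}},"required":["deltas"]}

```bash
ls; mkdir -p pics; python3 - <<'E'
from station import manip,cams
import cv2,numpy as np
for n in ("scene","side"):
    cv2.imwrite(f"pics/{n}0.png",cams.capture(n)); print(n,cams.calibration(n))
print(manip.get_state()); print(cams.calibration("wrist"))
E
```

```text
pics
scene {'fov_y': 57.42443298686833, 'cx': 317.44136685032873, 'cy': 196.13001654629088, 'dist_coeffs': array([-0.04812286,  0.        ,  0.        ,  0.        ,  0.        ]), 'eye': array([1077.58728427, -551.07524535,  680.29450751]), 'attitude': array([ 0.83349993,  0.32912579, -0.1599638 , -0.41396337])}
side {'fov_y': 42.619771798436346, 'cx': 318.9607732438791, 'cy': 208.9110785959878, 'dist_coeffs': array([0.04125865, 0.        , 0.        , 0.        , 0.        ]), 'eye': array([  54.52375855,  708.75770086, 1164.67590483]), 'attitude': array([-0.28031982,  0.89892837, -0.32033239,  0.10361346])}
{'t': 0.1, 'joint_pos': array([-1.27058219e+00,  4.80758531e-01,  1.59682558e+00, -8.23810201e-06,
        1.06510852e+00, -4.66412106e-02]), 'dq': array([ 0.00111807, -0.00208387, -0.00144237,  0.00052667,  0.00022128,
       -0.00123692]), 'joint_torque': array([ 2.34042054e-04, -9.52258587e+01, -4.31042111e+01, -6.56795237e-05,
        5.22727350e-03,  2.58087056e-05]), 'eef_pos': array([ 220.84158323, -610.92860052,  230.73796098]), 'tool_rot': array([ 9.84998583e-01,  1.72561553e-01, -7.31178414e-05, -5.45117718e-04]), 'wrist_force': array([0.10147257, 0.11363784, 0.45199443]), 'ft_torque': array([0.03087808, 0.00129178, 0.02530283]), 'finger_force': 0.0, 'opening': 85.16931716907189}
{'fov_y': 68.55751018212115, 'cx': 319.9505608321657, 'cy': 198.84708882877428, 'dist_coeffs': array([-0.03159653,  0.        ,  0.        ,  0.        ,  0.        ]), 'mount': array([[-7.57865491e-04, -9.55408878e-01, -2.95285120e-01,
         7.66101098e+01],
       [ 9.99999710e-01, -7.45684980e-04, -1.53855438e-04,
         3.51950612e-01],
       [-7.31948271e-05, -2.95285151e-01,  9.55409166e-01,
        -1.43760042e+02],
       [ 0.00000000e+00,  0.00000000e+00,  0.00000000e+00,
         1.00000000e+00]])}
```

View pics/scene0.png

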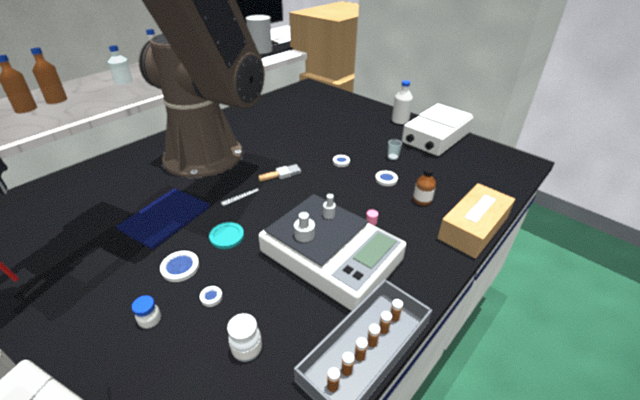

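View pics/side0.png

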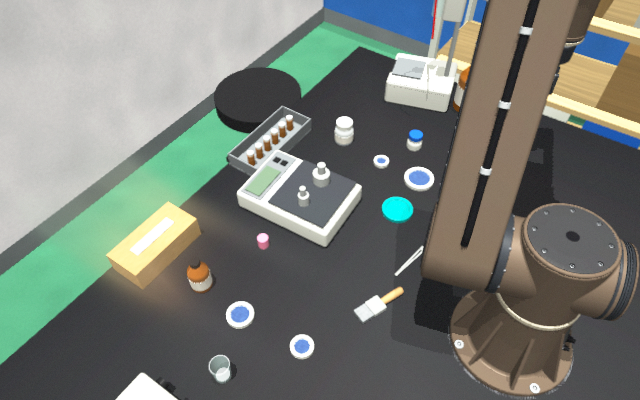

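Scene view: the large nest is at (179,266), with small ones at (211,296), (386,178) and (341,160). The stacks are at (304,228) and (329,207), and the turquoise and pink decoys are at (226,235) and (372,215). The side view agrees: nests at (419,178), (381,161), (240,315) and (302,347), stacks at (321,175) and (303,197).

```bash
cat > h.py <<'E'
import cv2,numpy as np
from scipy.spatial.transform import Rotation as R
from station import manip,cams
def K(c): f=200/np.tan(np.radians(c["fov_y"]/2)); return np.array([[f,0,c["cx"]],[0,f,c["cy"]],[0,0,1]])
def pose(name,st=None):
    c=cams.calibration(name)
    if name=="wrist":
        T=np.eye(4);T[:3,:3]=R.from_quat(st["tool_rot"]).as_matrix();T[:3,3]=st["eef_pos"];T=T@c["mount"]
        return c,T[:3,3],T[:3,:3]
    return c,c["eye"],R.from_quat(c["attitude"]).as_matrix()
def cast(P,px,z):
    c,e,M=P
    u=cv2.undistortPoints(np.array(px,float).reshape(-1,1,2),K(c),c["dist_coeffs"])[:,0]
    d=np.c_[u,np.ones(len(u))]@M.T
    return e+d*((z-e[2])/d[:,2])[:,None]
def proj(P,X):
    c,e,M=P
    p=(np.array(X,float).reshape(-1,3)-e)@M
    return cv2.projectPoints(p,np.zeros(3),np.zeros(3),K(c),c["dist_coeffs"])[0][:,0]
def blobs(mask,amin=20):
    cs,_=cv2.findContours(mask.astype(np.uint8),cv2.RETR_EXTERNAL,cv2.CHAIN_APPROX_NONE)
    return [k for k in cs if cv2.contourArea(k)>=amin]
def nests(im,P,amin=20):
    h=cv2.cvtColor(im,cv2.COLOR_BGR2HSV)
    m=cv2.inRange(h,(108,60,60),(125,255,255))
    out=[]
    for k in blobs(m,amin):
        w=cast(P,k[:,0],10)[:,:2]; (c,r)=cv2.minEnclosingCircle(w.astype(np.float32)); 
        out.append((k[:,0].mean(0).round(),np.array(c).round(1),round(2*r,1),cv2.contourArea(k)))
    return out
E
python3 - <<'E'
from h import *
for n in("scene","side"):
    im=cv2.imread(f"pics/{n}0.png");P=pose(n);print(n)
    for o in nests(im,P): print(*o)
    if n=="scene":x,y=255,180;w,h=170,130
    else:x,y=225,140;w,h=150,110
    cv2.imwrite(f"pics/{n}crop.png",cv2.resize(im[y:y+h,x:x+w],None,fx=4.5,fy=4.5,interpolation=cv2.INTER_CUBIC))
E
```

```text
scene
[143. 305.] [ 471.1 -454.5] 61.7 400.0
[210. 295.] [ 555.6 -336.8] 26.9 71.5
[428. 341.] [969.4 -77.2] 362.7 228.0
[179. 265.] [ 422.7 -337.6] 62.0 335.0
[504. 238.] [970.9 336.4] 446.6 89.5
[164. 217.] [ 223.5 -272.6] 267.0 2646.0
[386. 177.] [572.3 327.3] 40.8 50.5
[341. 159.] [396.7 307.2] 29.2 20.0
[405.  83.] [ 159.  1125.4] 97.0 38.5
[ 3. 58.] [-2024.6  -226.2] 194.8 39.0
[36. 50.] [-2032.7   -24.1] 202.3 53.0
[113.  48.] [-1647.1   356.5] 170.6 39.5
[150.  32.] [-1891.4   744.5] 199.2 33.0
side
[302. 346.] [394.5 305.7] 36.0 135.5
[240. 314.] [571.3 324.9] 45.1 201.5
[419. 177.] [ 421.1 -340.6] 62.3 205.5
[381. 160.] [ 553.3 -338.9] 25.2 24.0
[415. 134.] [ 518.4 -502.5] 62.0 38.0
[611. 134.] [   1.7 -856.1] 176.4 550.0
```

View pics/scenecrop.png

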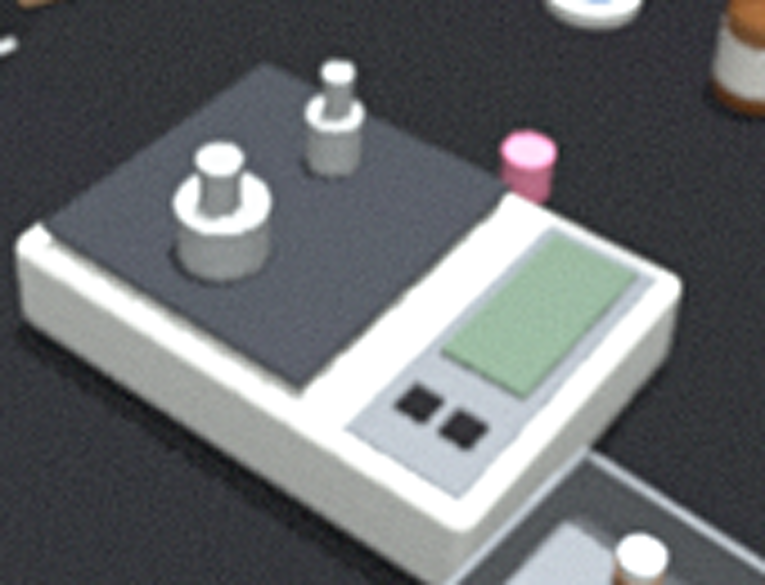

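View pics/sidecrop.png

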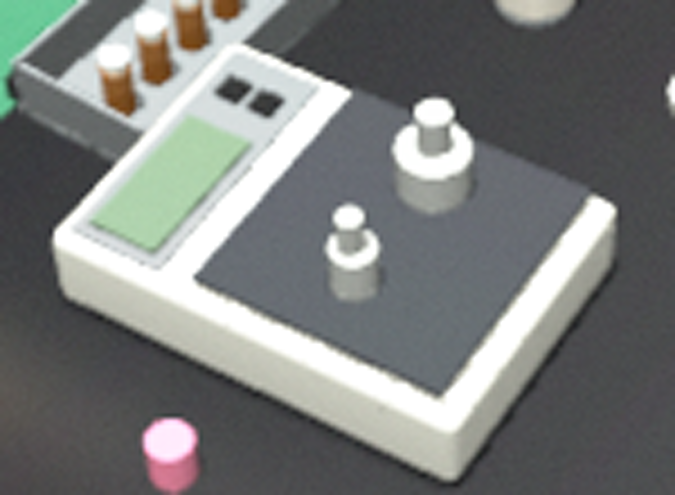

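The balance crop shows the wider top (100 g) on the 500 g stack and the narrow one (50 g) on the 200 g stack. Top faces are at about (220,160) and (338,72) in the scene crop, and at (435,113) and (349,217) in the side crop.

```bash
cat >> h.py <<'E'
def go(pos,yawdeg,st=None):
    """deltas (cm,deg) to a tool-down pose with tool x at world yaw"""
    st=st or manip.get_state(); M=R.from_quat(st["tool_rot"]); a=np.radians(yawdeg)
    T=R.from_matrix(np.array([[np.cos(a),np.sin(a),0],[np.sin(a),-np.cos(a),0],[0,0,-1]]))
    return (M.inv().apply(np.array(pos)-st["eef_pos"])/10).round(2),(M.inv()*T).as_rotvec(degrees=True).round(1)
E
python3 - <<'E'
from h import *
f=lambda p,o:(np.array(p)+.5)/4.5-.5+o
S=pose("scene");D=pose("side")
for nm,a,b,z in(("100",(220,160),(435,113),146.5),("50",(338,72),(349,217),144)):
    print(nm,cast(S,f(a,(255,180)),z),cast(D,f(b,(225,140)),z))
for nm,a,b,z in(("500",(223,205),(433,157),116),("200",(335,115),(353,250),116)):
    print(nm,cast(S,f(a,(255,180)),z),cast(D,f(b,(225,140)),z))
c=cast(S,f([(268,65),(505,190),(300,390),(48,220)],(255,180)),82);print(c.round(0))
for i in range(4):
    d=c[(i+1)%4]-c[i];print(np.degrees(np.arctan2(d[1],d[0])).round(1))
print("bottle",cast(S,[(424,201)],0),cast(D,[(201,285)],0))
E
```

```text
100 [[ 628.15852899 -109.57123914  146.5       ]] [[ 621.00381726 -106.30674239  146.5       ]]
50 [[620.79270971 -11.63166091 144.        ]] [[615.75824756  -9.04313915 144.        ]]
500 [[ 628.67559667 -108.66435419  116.        ]] [[617.38578836 -98.70457012 116.        ]]
200 [[621.56611551 -13.8882086  116.        ]] [[613.57897697  -8.6038285  116.        ]]
[[ 533.   27.   82.]
 [ 706.   33.   82.]
 [ 722. -151.   82.]
 [ 542. -155.   82.]]
2.1
-85.1
-178.8
92.9
bottle [[724.73066073 310.00373887   0.        ]] [[713.21188535 314.95809447   0.        ]]
```

```bash
python3 - <<'E'
from h import *
print(*go([622,-60,250],93))
E
```

```text
[ 56.46 -38.18  -1.88] [ -0.1  -0.  -73.1]
```

Emit:
servo_tool:
  deltas: [1.7, -1.1, -1, 0, 0, -2, 4, 5, -3.4, -1.9, 0, 0, -6.5, 4, 9, -6.1, -1.9, 0, 0, -11.7, 4, 13, -8.8, -1.9, 0, 0, -16.8, 4, 17, -11.5, -1.9, 0, 0, -22, 4, 21, -14.2, -1.9, 0, 0, -27.2, 4, 25, -16.9, -1.9, 0, 0, -32.4, 4, 29, -19.6, -1.9, 0, 0, -37.5, 4, 33, -22.3, -1.9, 0, 0, -42.7, 4, 37, -25, -1.9, 0, 0, -47.9, 4, 40, -27, -1.9, 0, 0, -51.8, 4, 42, -28.4, -1.9, 0, 0, -54.4, 4]

```text
t: 1.3
eef_pos: [520.5, -198.3, 250.7]
tool_rot: [0.795, 0.606, 0.0, -0.0]
wrist_force: [-1.2, -0.8, -0.2]
opening: 39.9
finger_force: 0.0
```

```bash
python3 - <<'E'
from h import *
s=manip.get_state();print(s["t"],s["eef_pos"],s["opening"],*go([622,-60,250],93))
E
```

```text
1.3 [ 520.5151913  -198.31499141  250.66268523] 39.94863688059658 [16.03  6.11  0.07] [  0.   -0.  -18.4]
```

Emit:
servo_tool:
  deltas: [3, 1.1, 0, 0, 0, -3.5, 4, 7, 2.7, 0, 0, 0, -8, 4, 11, 4.2, 0, 0, 0, -12.6, 4, 14, 5.3, 0, 0, 0, -16, 4, 15.5, 5.9, 0, 0, 0, -18, 4, 16, 6.1, 0, 0, 0, -18.4, 4, 16, 6.1, 0, 0, 0, -18.4, 4]

```text
t: 2.0
eef_pos: [621.2, -63.8, 250.3]
tool_rot: [0.69, 0.723, -0.0, -0.0]
wrist_force: [-0.3, -0.6, -0.5]
opening: 40.1
finger_force: 0.0
```

```bash
python3 - <<'E'
from h import *
s=manip.get_state();im=cams.capture("wrist");print(s["t"],s["eef_pos"],s["opening"])
cv2.imwrite("pics/w1.png",im);np.save("w1.npy",np.r_[s["eef_pos"],s["tool_rot"]])
P=pose("wrist",s);print(proj(P,[[625,-108,146.5],[618.5,-10.5,144]]))
E
```

```text
2.0 [621.15827155 -63.82743541 250.26337934] 40.1064621351638
[[320.6606044  243.30213798]
 [318.3346001  135.79435828]]
```

View pics/w1.png

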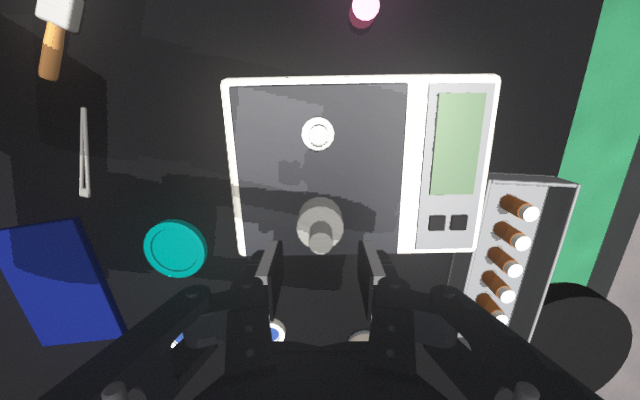

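The wrist view shows the 50 g top at (318,134) and the 100 g top at (320,242). Both are within 2 px of prediction, so I'm going for the 50 g.

```bash
python3 - <<'E'
from h import *
s=manip.get_state();print(s["eef_pos"],R.from_quat(s["tool_rot"]).as_matrix().round(3).tolist(),*go([618.3,-9.2,121],93))
E
```

```text
[620.82683723 -64.50260924 250.27089897] [[-0.046, 0.999, -0.001], [0.999, 0.046, -0.0], [-0.0, -0.001, -1.0]] [5.540e+00 1.000e-02 1.293e+01] [-0.   0.  -0.4]
```

Emit:
servo_tool:
  deltas: [1, 0, 1, 0, 0, 0, 4, 2.5, 0, 3, 0, 0, 0, 4, 4, 0, 5, 0, 0, 0, 4, 5, 0, 7, 0, 0, 0, 4, 5.5, 0, 7.8, 0, 0, 0, 4, 5.55, 0, 8, 0, 0, 0, 4, 5.55, 0, 8, 0, 0, 0, 4, 5.55, 0, 8, 0, 0, 0, 4]

```text
t: 2.85
eef_pos: [619.4, -9.1, 171.2]
tool_rot: [0.691, 0.723, 0.0, 0.001]
wrist_force: [1.1, 0.1, -0.2]
opening: 39.9
finger_force: 0.0
```

```bash
python3 - <<'E'
from h import *
s=manip.get_state();im=cams.capture("wrist");print(s["t"],s["eef_pos"],*go([618.3,-9.2,121],93))
P=pose("wrist",s);print(proj(P,[[618.3,-9.2,144],[*s["eef_pos"][:2],144]]))
cv2.imwrite("pics/w2.png",cv2.resize(im[120:400,160:480],None,fx=2,fy=2))
E
```

```text
2.85 [619.41585476  -9.10852417 171.17786875] [-0.   -0.13  5.02] [ 0.1  0.  -0.4]
[[316.41724396 233.07195665]
 [318.18426582 233.01055392]]
```

View pics/w2.png

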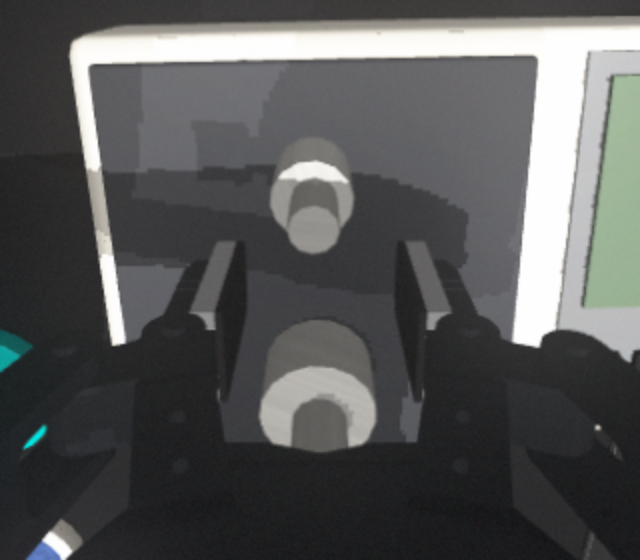

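The 50 g top is at (317,235), about 1 mm off prediction. Descending and gripping.

Emit:
servo_tool:
  deltas: [-0.1, -0.1, 0.8, 0, 0, 0, 4, -0.1, -0.1, 2.2, 0, 0, 0, 4, -0.1, -0.1, 3.5, 0, 0, 0, 4, -0.1, -0.1, 4.5, 0, 0, 0, 4, -0.1, -0.1, 4.95, 0, 0, 0, 4, -0.1, -0.1, 4.95, 0, 0, 0, 3, -0.1, -0.1, 4.95, 0, 0, 0, 2.2, -0.1, -0.1, 4.95, 0, 0, 0, 1.5, -0.1, -0.1, 4.95, 0, 0, 0, 1, -0.1, -0.1, 4.95, 0, 0, 0, 1, -0.1, -0.1, 4.95, 0, 0, 0, 1, -0.1, -0.1, 4.95, 0, 0, 0, 1]
  grip_force: 30

```text
t: 4.1
eef_pos: [618.2, -9.6, 121.2]
tool_rot: [0.69, 0.723, 0.0, 0.0]
wrist_force: [-0.5, 0.2, 4.8]
opening: 15.9
finger_force: 29.5
```

Emit:
servo_tool:
  deltas: [0, 0, -0.3, 0, 0, 0, 1, 0, 0, -1.5, 0, 0, 0, 1, 0, 0, -4, 0, 0, 0, 1, -0.8, -0.2, -6.5, 0, 0, 0, 1, -3.5, -0.8, -8, 0, 0, 0, 1, -7.5, -1.8, -8, 0, 0, 0, 1, -12, -2.9, -8, 0, 0, 0, 1, -16.5, -4, -8, 0, 0, 0, 1, -21, -5.1, -7, 0, 0, 0, 1, -25, -6.05, -5, 0, 0, 0, 1, -28.5, -6.9, -3, 0, 0, 0, 1, -30.5, -7.4, -1, 0, 0, 0, 1]

```text
t: 5.3
eef_pos: [557.7, -320.7, 131.1]
tool_rot: [0.691, 0.723, -0.0, 0.001]
wrist_force: [0.2, 1.0, -0.5]
opening: 15.7
finger_force: 29.3
```

Emit:
servo_tool:
  deltas: [-1.2, -0.3, 0.7, 0, 0, 0, 1, -1.8, -0.45, 1, 0, 0, 0, 1, -2, -0.5, 1, 0, 0, 0, 1, -2, -0.5, 1, 0, 0, 0, 1, -2, -0.5, 1, 0, 0, 0, 1]

```text
t: 5.8
eef_pos: [554.9, -337.2, 121.8]
tool_rot: [0.69, 0.724, 0.0, 0.001]
wrist_force: [0.1, -0.1, -0.8]
opening: 15.9
finger_force: 29.3
```

```bash
cat >> h.py <<'E'
def look(fn,amin=100):
    s=manip.get_state();im=cams.capture("wrist");P=pose("wrist",s);cv2.imwrite(fn,im)
    print(s["t"],s["eef_pos"].round(1),round(s["opening"],1),s["wrist_force"].round(1))
    for o in nests(im,P,amin): print(*o)
    # outer rim of white nests at z=14
    m=(cv2.cvtColor(im,cv2.COLOR_BGR2HSV)[...,1]<60)&(im.min(2)>130)
    for k in blobs(m,300):
        w=cast(P,k[:,0],14)[:,:2].astype(np.float32);c,r=cv2.minEnclosingCircle(w);print(" white",np.round(c,1),round(2*r,1))
    return s,im,P
E
python3 - <<'E'
from h import *
look("pics/w3.png")
E
```

```text
5.8 [ 554.9 -337.2  121.8] 15.9 [ 0.1 -0.1 -0.8]
[318. 195.] [ 554.4 -337.6] 28.4 680.5
[172. 189.] [ 421.4 -338.5] 65.0 3673.0
[ 19. 131.] [ 270.5 -288.4] 171.5 6545.5
 white [ 948.3 -555.9] 56.2
 white [ 581.3 -401.6] 45.8
 white [ 537.3 -403.6] 45.8
 white [ 559.6 -407.7] 59.5
 white [ 737.8 -378.2] 137.1
 white [ 554.2 -336.2] 50.0
 white [ 424.  -337.5] 94.4
```

View pics/w3.png

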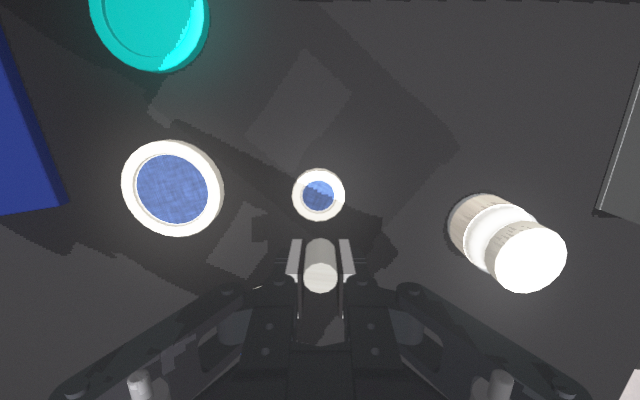

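The held weight is at (320,275), right over the 50 g nest at (318,195), and the 500 g nest is at (172,189). Lowering.

Emit:
servo_tool:
  deltas: [0, 0, 1, 0, 0, 0, 1, 0, 0, 3, 0, 0, 0, 1, 0, 0, 5.5, 0, 0, 0, 1, 0, 0, 7.5, 0, 0, 0, 1, 0, 0, 9, 0, 0, 0, 1, 0, 0, 9.8, 0, 0, 0, 1, 0, 0, 10.3, 0, 0, 0, 1, 0, 0, 10.6, 0, 0, 0, 1, 0, 0, 10.6, 0, 0, 0, 1, 0, 0, 10.6, 0, 0, 0, 1]

```text
t: 6.85
eef_pos: [554.6, -338.2, 15.5]
tool_rot: [0.69, 0.723, 0.0, 0.001]
wrist_force: [0.5, 0.3, 0.6]
opening: 15.9
finger_force: 29.2
```

Emit:
servo_tool:
  deltas: [0, 0, 0, 0, 0, 0, 1.8, 0, 0, 0, 0, 0, 0, 2.2, 0, 0, 0, 0, 0, 0, 2.8, 0, 0, 0, 0, 0, 0, 3.2, 0, 0, -0.2, 0, 0, 0, 3.2, 0, 0, -1.5, 0, 0, 0, 3.2, 0, 0, -4, 0, 0, 0, 3.2, 0, 0, -8, 0, 0, 0, 3.5, 0, 0, -12, 0, 0, 0, 4, 0, 0, -14.5, 0, 0, 0, 4.5, 0, 0, -15.5, 0, 0, 0, 4.5, 0, 0, -15.5, 0, 0, 0, 4.5]

```text
t: 8.05
eef_pos: [554.9, -338.4, 171.9]
tool_rot: [0.69, 0.723, 0.0, 0.002]
wrist_force: [0.2, -0.4, 0.7]
opening: 45.2
finger_force: 0.0
```

```bash
python3 - <<'E'
from h import *
s,im,P=look("pics/w4.png")
print(proj(P,[[554.4,-337.4,38]]))
cv2.imwrite("pics/w4c.png",cv2.resize(im[100:300,80:400],None,fx=2,fy=2))
print(*go([624.5,-107.5,190],93))
E
```

```text
8.05 [ 554.9 -338.4  171.9] 45.2 [ 0.2 -0.4  0.7]
[277. 303.] [ 505.1 -493.3] 58.7 472.0
[318. 178.] [ 554.3 -337.5] 28.2 218.0
[194. 175.] [ 421.3 -338.6] 64.8 2676.0
[ 36. 111.] [ 238.8 -278.8] 226.7 14151.0
 white [1008.7 -600.4] 119.0
 white [ 732.5 -373.5] 119.1
 white [ 554.2 -336.3] 49.4
 white [ 423.6 -337.7] 93.3
 white [ 892.4 -274.8] 160.6
[[317.90152908 187.43407225]]
[22.69  8.1  -1.98] [ 0.   0.  -0.3]
```

View pics/w4c.png

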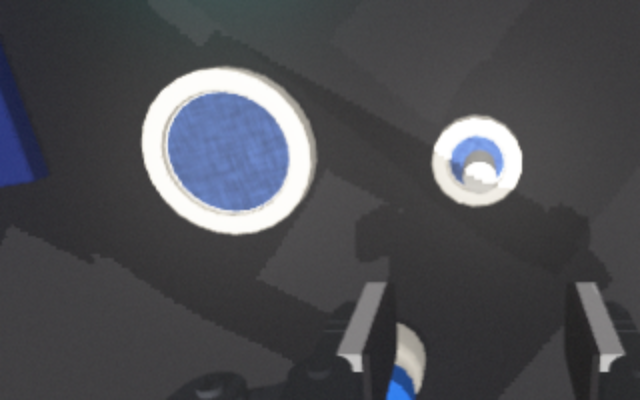

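The 50 g weight stands in its recess, at (478,172) in the crop. Next is the 100 g.

Emit:
servo_tool:
  deltas: [1, 0.4, -0.5, 0, 0, 0, 4.5, 3.5, 1.2, -1.8, 0, 0, 0, 4.5, 7.5, 2.7, -1.9, 0, 0, 0, 4.5, 11.5, 4.1, -1.9, 0, 0, 0, 4.5, 15.5, 5.5, -1.9, 0, 0, 0, 4.5, 19, 6.8, -1.9, 0, 0, 0, 4.5, 21.5, 7.7, -1.9, 0, 0, 0, 4.5, 22.6, 8.1, -1.9, 0, 0, 0, 4.5, 22.7, 8.1, -1.9, 0, 0, 0, 4.5, 22.7, 8.1, -1.9, 0, 0, 0, 4.5]

```text
t: 9.1
eef_pos: [624.0, -107.7, 188.2]
tool_rot: [0.69, 0.723, -0.0, -0.0]
wrist_force: [0.1, -1.0, -1.0]
opening: 45.1
finger_force: 0.0
```

```bash
python3 - <<'E'
from h import *
s=manip.get_state();im=cams.capture("wrist");P=pose("wrist",s);print(s["eef_pos"])
p=proj(P,[[624.5,-107.5,146.5]])[0];print(p,proj(P,[[624.5,-108.5,146.5],[625.5,-107.5,146.5]])-p)
x,y=p.round().astype(int);cv2.imwrite("pics/w5c.png",cv2.resize(im[y-60:y+60,x-80:x+80],None,fx=4,fy=4));print(x-80,y-60)
E
```

```text
[ 624.04714896 -107.66571819  188.19746284]
[319.07785691 224.12848787] [[-0.06642267  1.36255491]
 [ 1.46870185  0.06284508]]
239 164
```

View pics/w5c.png

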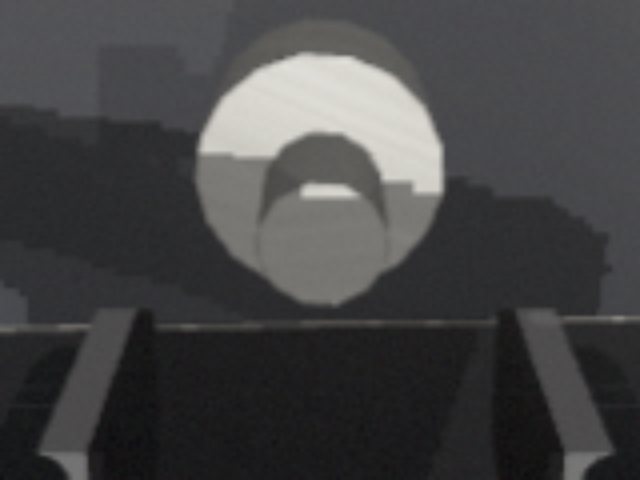

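The 100 g top is at (319.5,224.8), within half a millimetre. Descending and gripping.

Emit:
servo_tool:
  deltas: [0, 0.1, 1, 0, 0, 0, 4.5, 0, 0.1, 3, 0, 0, 0, 4.5, 0, 0.1, 5, 0, 0, 0, 4.5, 0, 0.1, 6.2, 0, 0, 0, 4.5, 0, 0.1, 6.7, 0, 0, 0, 4.2, 0, 0.1, 6.7, 0, 0, 0, 3.3, 0, 0.1, 6.7, 0, 0, 0, 2.7, 0, 0.1, 6.7, 0, 0, 0, 2, 0, 0.1, 6.7, 0, 0, 0, 1.6, 0, 0.1, 6.7, 0, 0, 0, 1.6, 0, 0.1, 6.7, 0, 0, 0, 1.6, 0, 0.1, 6.7, 0, 0, 0, 1.6]
  grip_force: 35

```text
t: 10.35
eef_pos: [626.0, -107.5, 122.6]
tool_rot: [0.69, 0.723, 0.0, 0.001]
wrist_force: [-0.9, -1.3, 7.3]
opening: 21.9
finger_force: 34.6
```

```bash
python3 - <<'E'
from h import *
print(*go([395.5,306.5,122],93))
E
```

```text
[ 4.243e+01 -2.110e+01  2.000e-02] [ 0.1  0.  -0.3]
```

Emit:
servo_tool:
  deltas: [0, 0, -0.3, 0, 0, 0, 1.6, 0, 0, -1.5, 0, 0, 0, 1.6, 0, 0, -4, 0, 0, 0, 1.6, 0.8, -0.4, -6, 0, 0, 0, 1.6, 3.5, -1.7, -7, 0, 0, 0, 1.6, 7.3, -3.6, -7, 0, 0, 0, 1.6, 11.3, -5.6, -7, 0, 0, 0, 1.6, 15.3, -7.6, -7, 0, 0, 0, 1.6, 19.3, -9.6, -7, 0, 0, 0, 1.6, 23.3, -11.6, -7, 0, 0, 0, 1.6, 27.3, -13.6, -7, 0, 0, 0, 1.6, 31, -15.4, -6, 0, 0, 0, 1.6]

```text
t: 11.55
eef_pos: [456.9, 197.0, 183.5]
tool_rot: [0.69, 0.723, 0.001, 0.001]
wrist_force: [0.5, 0.4, -1.1]
opening: 21.7
finger_force: 34.4
```

Emit:
servo_tool:
  deltas: [3.6, -1.8, 1.5, 0, 0, 0, 1.6, 6.9, -3.4, 3, 0, 0, 0, 1.6, 9.5, -4.7, 4.5, 0, 0, 0, 1.6, 11, -5.5, 5.5, 0, 0, 0, 1.6, 11.4, -5.7, 5.7, 0, 0, 0, 1.6, 11.4, -5.7, 5.7, 0, 0, 0, 1.6, 11.4, -5.7, 5.7, 0, 0, 0, 1.6]

```text
t: 12.25
eef_pos: [395.6, 306.1, 125.5]
tool_rot: [0.69, 0.723, 0.0, 0.0]
wrist_force: [-0.2, -0.2, -1.3]
opening: 21.8
finger_force: 34.4
```

```bash
python3 - <<'E'
from h import *
look("pics/w6.png")
E
```

```text
12.25 [395.6 306.1 125.5] 21.8 [-0.2 -0.2 -1.3]
[316. 202.] [394.2 298.7] 32.4 465.5
 white [632.   76.9] 38.7
 white [428.5 240.4] 48.1
 white [371.7 237.9] 48.1
 white [400.4 233.7] 75.3
 white [705.  305.2] 48.6
 white [396. 307.] 60.8
 white [570.8 326.4] 78.2
 white [524.  462.3] 78.2
```

Emit:
servo_tool:
  deltas: [0, 0, 1, 0, 0, 0, 1.6, 0, 0, 3, 0, 0, 0, 1.6, 0, 0, 5.5, 0, 0, 0, 1.6, 0, 0, 7.5, 0, 0, 0, 1.6, 0, 0, 9, 0, 0, 0, 1.6, 0, 0, 9.9, 0, 0, 0, 1.6, 0, 0, 10.5, 0, 0, 0, 1.6, 0, 0, 10.8, 0, 0, 0, 1.6, 0, 0, 10.8, 0, 0, 0, 1.6, 0, 0, 10.8, 0, 0, 0, 1.6]

```text
t: 13.3
eef_pos: [395.4, 306.6, 17.2]
tool_rot: [0.69, 0.723, 0.0, 0.0]
wrist_force: [-0.5, 0.1, -1.1]
opening: 22.1
finger_force: 34.4
```

Emit:
servo_tool:
  deltas: [0, 0, 0, 0, 0, 0, 2.4, 0, 0, 0, 0, 0, 0, 2.8, 0, 0, 0, 0, 0, 0, 3.4, 0, 0, 0, 0, 0, 0, 3.8, 0, 0, -0.2, 0, 0, 0, 3.8, 0, 0, -1.5, 0, 0, 0, 3.8, 0, 0, -4, 0, 0, 0, 3.8, 0, 0, -8, 0, 0, 0, 4.2, 0, 0, -12, 0, 0, 0, 4.8, 0, 0, -14.5, 0, 0, 0, 5, 0, 0, -15.5, 0, 0, 0, 5, 0, 0, -15.5, 0, 0, 0, 5]

```text
t: 14.5
eef_pos: [395.6, 306.8, 173.4]
tool_rot: [0.69, 0.723, 0.001, 0.0]
wrist_force: [0.0, 0.1, -0.5]
opening: 50.0
finger_force: 0.0
```

```bash
python3 - <<'E'
from h import *
s,im,P=look("pics/w7.png")
cv2.imwrite("pics/w7c.png",cv2.resize(im[60:300,220:600],None,fx=2,fy=2))
print(*go([619.5,-11,170],93))
E
```

```text
14.5 [395.6 306.8 173.4] 50.0 [ 0.   0.1 -0.5]
 white [589.8  22.5] 93.2
 white [817.4  27.3] 135.7
 white [329.4 205.5] 62.9
 white [474.3 212.4] 63.4
 white [728.6 300.4] 86.2
 white [394.6 306.6] 63.5
 white [570.7 326.1] 77.0
 white [522.1 469. ] 77.4
[-32.75  20.95   0.21] [ 0.  -0.  -0.3]
```

View pics/w7c.png

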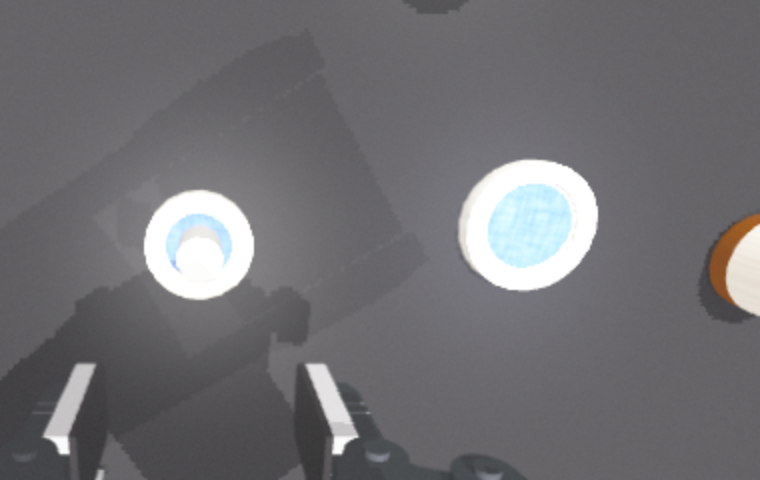

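The 100 g weight stands in its nest, at (200,258) in the crop. The 200 g nest is empty at (528,225), with the bottle well to its right. Next is the 200 g.

Emit:
servo_tool:
  deltas: [-1.5, 1, 0, 0, 0, 0, 5, -4.5, 2.9, 0, 0, 0, 0, 5.5, -8.3, 5.3, 0, 0, 0, 0, 5.5, -12.3, 7.9, 0, 0, 0, 0, 5.5, -16.3, 10.4, 0, 0, 0, 0, 5.5, -20.3, 13, 0, 0, 0, 0, 5.5, -24.3, 15.5, 0, 0, 0, 0, 5.5, -28, 17.9, 0, 0, 0, 0, 5.5, -31, 19.8, 0, 0, 0, 0, 5.5, -32.4, 20.7, 0.2, 0, 0, 0, 5.5, -32.8, 20.9, 0.2, 0, 0, 0, 5.5, -32.8, 20.9, 0.2, 0, 0, 0, 5.5]

```text
t: 15.75
eef_pos: [618.1, -11.3, 168.5]
tool_rot: [0.691, 0.723, -0.001, -0.001]
wrist_force: [-0.8, -0.8, -0.2]
opening: 55.0
finger_force: 0.0
```

```bash
cat >> h.py <<'E'
def top(x0,y0,z,fn,r=80):
    s=manip.get_state();im=cams.capture("wrist");P=pose("wrist",s);print(s["t"],s["eef_pos"])
    p=proj(P,[[x0,y0,z]])[0];print(p,proj(P,[[x0,y0+1,z],[x0+1,y0,z]])-p)
    x,y=p.round().astype(int);x-=r;y-=r*3//4
    cv2.imwrite(fn,cv2.resize(im[y:y+r*3//2,x:x+2*r],None,fx=320/r,fy=320/r));print("crop",x,y)
E
python3 -c "
from h import *
top(619,-11,116,'pics/w8.png')"
```

```text
15.75 [618.08364305 -11.29099554 168.47873842]
[319.86096828 218.31272581] [[ 0.06336814 -1.3084884 ]
 [ 1.39693219  0.05972524]]
crop 240 158
```

View pics/w8.png

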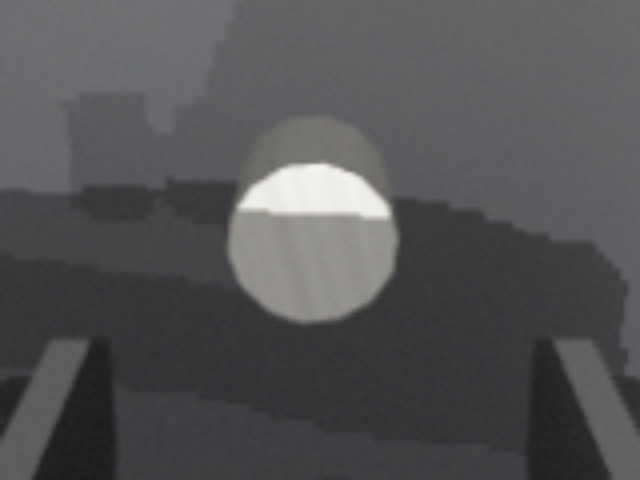

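The 200 g top is centred at (318,219), and the tool is aligned over it.

Emit:
servo_tool:
  deltas: [0, 0, 1, 0, 0, 0, 5.5, 0, 0, 3, 0, 0, 0, 5.5, 0, 0, 5, 0, 0, 0, 5.5, 0, 0, 6.8, 0, 0, 0, 5.5, 0, 0, 7.8, 0, 0, 0, 5.5, 0, 0, 8.1, 0, 0, 0, 5, 0, 0, 8.1, 0, 0, 0, 4.2, 0, 0, 8.1, 0, 0, 0, 3.4, 0, 0, 8.1, 0, 0, 0, 2.6, 0, 0, 8.1, 0, 0, 0, 2.3, 0, 0, 8.1, 0, 0, 0, 2.3, 0, 0, 8.1, 0, 0, 0, 2.3]
  grip_force: 40

```text
t: 17.0
eef_pos: [619.4, -11.4, 89.7]
tool_rot: [0.69, 0.723, 0.0, 0.0]
wrist_force: [-1.8, 1.6, 7.1]
opening: 29.8
finger_force: 39.8
```

```bash
python3 - <<'E'
from h import *
print(*go([571.3,325.7,120],93))
E
```

```text
[33.9  -3.23 -3.03] [ 0.1 -0.  -0.3]
```

Emit:
servo_tool:
  deltas: [0, 0, -0.3, 0, 0, 0, 2.3, 0, 0, -1.5, 0, 0, 0, 2.3, 0, 0, -4, 0, 0, 0, 2.3, 1, -0.1, -6, 0, 0, 0, 2.3, 4, -0.4, -7, 0, 0, 0, 2.3, 8, -0.8, -7, 0, 0, 0, 2.3, 12.5, -1.2, -7, 0, 0, 0, 2.3, 17, -1.6, -7, 0, 0, 0, 2.3, 21.5, -2.1, -7, 0, 0, 0, 2.3, 26, -2.5, -6, 0, 0, 0, 2.3, 30, -2.9, -4.5, 0, 0, 0, 2.3, 32.5, -3.1, -3.5, 0, 0, 0, 2.3]

```text
t: 18.2
eef_pos: [572.2, 314.5, 124.1]
tool_rot: [0.69, 0.724, 0.0, -0.0]
wrist_force: [1.6, -0.7, -2.0]
opening: 29.4
finger_force: 39.8
```

Emit:
servo_tool:
  deltas: [1, -0.1, 0.4, 0, 0, 0, 2.3, 1.4, -0.1, 0.5, 0, 0, 0, 2.3, 1.4, -0.1, 0.5, 0, 0, 0, 2.3, 1.4, -0.1, 0.5, 0, 0, 0, 2.3]

```text
t: 18.6
eef_pos: [571.9, 324.6, 119.5]
tool_rot: [0.691, 0.723, 0.0, 0.0]
wrist_force: [-0.2, -0.7, -2.5]
opening: 29.7
finger_force: 39.8
```

```bash
python3 - <<'E'
from h import *
look("pics/w9.png")
E
```

```text
18.6 [571.9 324.6 119.5] 29.7 [-0.2 -0.7 -2.5]
[319. 198.] [572.9 324.3] 46.1 1047.5
 white [309.  133.5] 97.3
 white [942.1 160.2] 165.5
 white [611.6 261.4] 47.6
 white [539.7 258.2] 47.6
 white [725.9 306.4] 77.4
 white [396.2 306.9] 72.8
 white [574.6 284.8] 154.9
 white [496.5 465. ] 66.3
```

View pics/w9.png

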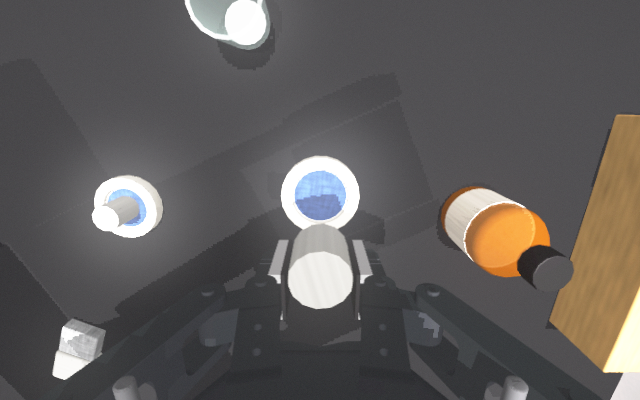

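The nest ring is centred at (319,194) under the held weight at (320,280), and the bottle at (500,235) is clear. Lowering.

Emit:
servo_tool:
  deltas: [0.1, 0, 1, 0, 0, 0, 2.3, 0.1, 0, 3, 0, 0, 0, 2.3, 0.1, 0, 5.3, 0, 0, 0, 2.3, 0.1, 0, 7.2, 0, 0, 0, 2.3, 0.1, 0, 8.6, 0, 0, 0, 2.3, 0.1, 0, 9.4, 0, 0, 0, 2.3, 0.1, 0, 9.9, 0, 0, 0, 2.3, 0.1, 0, 10.1, 0, 0, 0, 2.3, 0.1, 0, 10.1, 0, 0, 0, 2.3, 0.1, 0, 10.1, 0, 0, 0, 2.3]

```text
t: 19.65
eef_pos: [571.7, 326.8, 18.5]
tool_rot: [0.69, 0.723, 0.001, 0.0]
wrist_force: [0.3, 0.4, -2.6]
opening: 29.6
finger_force: 39.9
```

Emit:
servo_tool:
  deltas: [0, 0, 0, 0, 0, 0, 3.1, 0, 0, 0, 0, 0, 0, 3.5, 0, 0, 0, 0, 0, 0, 4.1, 0, 0, 0, 0, 0, 0, 4.6, 0, 0, -0.2, 0, 0, 0, 4.6, 0, 0, -1.5, 0, 0, 0, 4.6, 0, 0, -4, 0, 0, 0, 4.6, 0, 0, -8, 0, 0, 0, 5.5, 0, 0, -12, 0, 0, 0, 6, 0, 0, -14.5, 0, 0, 0, 7, 0, 0, -15.5, 0, 0, 0, 7, 0, 0, -15.5, 0, 0, 0, 7]

```text
t: 20.85
eef_pos: [572.0, 327.0, 174.9]
tool_rot: [0.69, 0.723, 0.001, 0.0]
wrist_force: [0.6, -0.3, 0.2]
opening: 70.2
finger_force: 0.0
```

```bash
python3 - <<'E'
from h import *
s,im,P=look("pics/w10.png")
cv2.imwrite("pics/w10c.png",im[60:300,60:580])
print(*go([624,-107.5,170],93))
E
```

```text
20.85 [572.  327.  174.9] 70.2 [ 0.6 -0.3  0.2]
[161. 191.] [395.4 305.7] 36.2 274.5
[320. 179.] [573.  325.2] 46.4 396.5
 white [791.9  27.3] 74.4
 white [1026.9   78.1] 146.8
 white [962.2 251.2] 118.8
 white [721.4 322.9] 50.0
 white [395.8 309. ] 63.6
 white [573.1 325.7] 70.3
 white [498.4 470.6] 61.7
[-43.61   3.24   0.31] [ 0.  -0.  -0.3]
```

View pics/w10c.png

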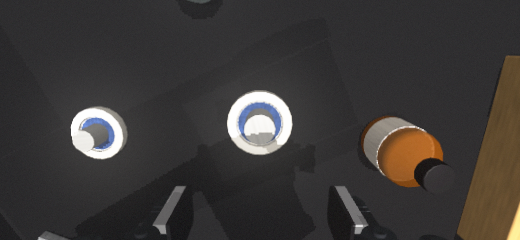

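The 200 g weight stands in its nest, at (260,128) in the crop, and the bottle is untouched. Now the 500 g, whose position I'll take from a mask.

Emit:
servo_tool:
  deltas: [-1.5, 0.1, 0, 0, 0, 0, 7.5, -5, 0.4, 0, 0, 0, 0, 7.5, -9.5, 0.7, 0, 0, 0, 0, 7.5, -14, 1, 0, 0, 0, 0, 7.5, -18.5, 1.4, 0, 0, 0, 0, 7.5, -23, 1.7, 0, 0, 0, 0, 7.5, -27.5, 2, 0, 0, 0, 0, 7.5, -32, 2.4, 0, 0, 0, 0, 7.5, -36.5, 2.7, 0, 0, 0, 0, 7.5, -40.5, 3, 0.2, 0, 0, 0, 7.5, -43, 3.2, 0.3, 0, 0, 0, 7.5, -43.6, 3.2, 0.3, 0, 0, 0, 7.5]

```text
t: 22.1
eef_pos: [622.4, -110.8, 168.0]
tool_rot: [0.691, 0.722, -0.001, -0.001]
wrist_force: [-0.2, 0.5, 0.3]
opening: 74.9
finger_force: 0.0
```

Emit:
servo_tool:
  deltas: [0, 0, 0, 0, 0, 0, 7.5, 0, 0, 0, 0, 0, 0, 7.5]

```text
t: 22.3
eef_pos: [622.8, -106.8, 169.0]
tool_rot: [0.69, 0.723, -0.0, -0.001]
wrist_force: [0.8, -0.3, -0.5]
opening: 74.9
finger_force: 0.0
```

```bash
python3 - <<'E'
from h import *
s=manip.get_state();im=cams.capture("wrist");P=pose("wrist",s);print(s["t"],s["eef_pos"])
cv2.imwrite("pics/w11.png",im)
p=proj(P,[[624.5,-107.5,116]])[0];x,y=p.round().astype(int);print(p)
g=cv2.cvtColor(im,cv2.COLOR_BGR2GRAY);print(g[y-48:y+60:4,x],g[y,x-60:x+60:4])
for th in(90,110,130,150):
  for k in blobs(g>th,400):
    if cv2.pointPolygonTest(k,(float(x),float(y)),False)>=0:
        w=cast(P,k[:,0],116)[:,:2].astype(np.float32);c,r=cv2.minEnclosingCircle(w);print(th,c,2*r,w.min(0),w.max(0))
E
```

```text
22.3 [ 622.76985941 -106.78024098  169.01480249]
[320.86622343 219.42008714]
[ 72  91  92  96 214 217 216 217 213 211 160 123 120 122 122 123 122 120
 122 114  45  36  30  28  27  27  31] [ 43  46  44  43  41  45  43 120 121 121 124 124 125 121 119 120 121 123
 121 122 124 123 125 108  47  45  44  49  45  50]
90 (623.6367797851562, -102.24107360839844) 54.81817626953125 [ 600.1435  -129.54013] [647.7129  -74.96714]
110 (623.9639282226562, -105.38771057128906) 48.25902557373047 [ 600.83624 -129.47195] [647.40674 -81.77506]
```

Emit:
servo_tool:
  deltas: [0.1, 0.1, 1, 0, 0, 0, 7.5, 0.1, 0.1, 3, 0, 0, 0, 7.5, 0.1, 0.1, 5, 0, 0, 0, 7.5, 0.1, 0.1, 6.8, 0, 0, 0, 7.5, 0.1, 0.1, 7.8, 0, 0, 0, 7.5, 0.1, 0.1, 8.1, 0, 0, 0, 7, 0.1, 0.1, 8.1, 0, 0, 0, 6.2, 0.1, 0.1, 8.1, 0, 0, 0, 5.4, 0.1, 0.1, 8.1, 0, 0, 0, 4.5, 0.1, 0.1, 8.1, 0, 0, 0, 4, 0.1, 0.1, 8.1, 0, 0, 0, 4, 0.1, 0.1, 8.1, 0, 0, 0, 4]
  grip_force: 70

```text
t: 23.55
eef_pos: [624.7, -106.4, 90.0]
tool_rot: [0.69, 0.723, 0.0, 0.0]
wrist_force: [-3.0, 2.7, 7.7]
opening: 47.1
finger_force: 71.2
```

```bash
python3 - <<'E'
from h import *
print(*go([422.3,-338.3,120],93))
E
```

```text
[-22.23 -21.3   -3.02] [ 0.1  0.  -0.3]
```

Emit:
servo_tool:
  deltas: [0, 0, -0.3, 0, 0, 0, 4, 0, 0, -1.5, 0, 0, 0, 4, 0, 0, -4, 0, 0, 0, 4, -0.8, -0.8, -6, 0, 0, 0, 4, -2.8, -2.7, -7, 0, 0, 0, 4, -5.8, -5.6, -7, 0, 0, 0, 4, -9, -8.6, -7, 0, 0, 0, 4, -12.2, -11.7, -7, 0, 0, 0, 4, -15.4, -14.7, -6, 0, 0, 0, 4, -18.4, -17.6, -5, 0, 0, 0, 4, -20.6, -19.7, -4, 0, 0, 0, 4, -21.8, -20.9, -3.2, 0, 0, 0, 4]

```text
t: 24.75
eef_pos: [424.3, -335.7, 121.3]
tool_rot: [0.691, 0.723, -0.0, 0.0]
wrist_force: [-0.2, -0.2, -4.4]
opening: 46.8
finger_force: 73.1
```

Emit:
servo_tool:
  deltas: [-0.3, -0.3, 0.2, 0, 0, 0, 4, -0.4, -0.4, 0.2, 0, 0, 0, 4, -0.4, -0.4, 0.2, 0, 0, 0, 4, -0.4, -0.4, 0.2, 0, 0, 0, 4]

```text
t: 25.15
eef_pos: [422.9, -337.6, 119.3]
tool_rot: [0.69, 0.724, 0.0, 0.0]
wrist_force: [-0.2, 0.5, -5.0]
opening: 46.8
finger_force: 73.1
```

```bash
python3 - <<'E'
from h import *
s,_,_=look("pics/w12.png");print(*go([422.3,-338.3,18.5],93,s))
E
```

```text
25.15 [ 422.9 -337.6  119.3] 46.8 [-0.2  0.5 -5. ]
[423. 350.] [ 541.9 -509.7] 25.3 102.5
[324. 186.] [ 421.8 -338.8] 64.4 2344.0
[ 93. 112.] [ 224.6 -288. ] 233.1 37308.0
 white [ 483.1 -402. ] 50.0
 white [ 371.2 -407.1] 49.6
 white [ 715.7 -373.6] 105.8
 white [ 554.8 -336. ] 58.3
 white [ 423.8 -382.5] 181.5
[-0.06 -0.07 10.08] [ 0.   0.  -0.3]
```

Emit:
servo_tool:
  deltas: [-0.1, -0.1, 1, 0, 0, 0, 4, -0.1, -0.1, 3, 0, 0, 0, 4, -0.1, -0.1, 5.3, 0, 0, 0, 4, -0.1, -0.1, 7.2, 0, 0, 0, 4, -0.1, -0.1, 8.6, 0, 0, 0, 4, -0.1, -0.1, 9.4, 0, 0, 0, 4, -0.1, -0.1, 9.9, 0, 0, 0, 4, -0.1, -0.1, 10.1, 0, 0, 0, 4, -0.1, -0.1, 10.1, 0, 0, 0, 4, -0.1, -0.1, 10.1, 0, 0, 0, 4]

```text
t: 26.2
eef_pos: [421.5, -339.4, 18.3]
tool_rot: [0.69, 0.723, 0.0, 0.001]
wrist_force: [-0.6, 0.1, -5.6]
opening: 46.7
finger_force: 73.2
```

Emit:
servo_tool:
  deltas: [0, 0, 0, 0, 0, 0, 4.9, 0, 0, 0, 0, 0, 0, 5.3, 0, 0, 0, 0, 0, 0, 5.9, 0, 0, 0, 0, 0, 0, 6.6, 0, 0, -0.2, 0, 0, 0, 6.6, 0, 0, -1.5, 0, 0, 0, 6.6, 0, 0, -4, 0, 0, 0, 6.6, 0, 0, -8, 0, 0, 0, 6.6, 0, 0, -12, 0, 0, 0, 6.6, 0, 0, -14.5, 0, 0, 0, 6.6, 0, 0, -15.5, 0, 0, 0, 6.6, 0, 0, -15.5, 0, 0, 0, 6.6]

```text
t: 27.4
eef_pos: [421.7, -339.6, 174.5]
tool_rot: [0.69, 0.723, 0.0, 0.001]
wrist_force: [-0.7, -0.7, -0.1]
opening: 66.0
finger_force: 0.0
```

```bash
python3 - <<'E'
from h import *
s=manip.get_state();w=cams.capture("wrist");a=cams.capture("side");b=cams.capture("scene")
rs=lambda i:cv2.resize(i,(400,300),interpolation=cv2.INTER_AREA)
z=lambda i,x,y:i[y:y+150,x:x+200]
cv2.imwrite("pics/end.png",np.vstack([np.hstack([rs(w),rs(a)]),np.hstack([rs(z(b,100,190)),rs(z(a,180,240))])]))
E
```

```text
(no output)
```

View pics/end.png

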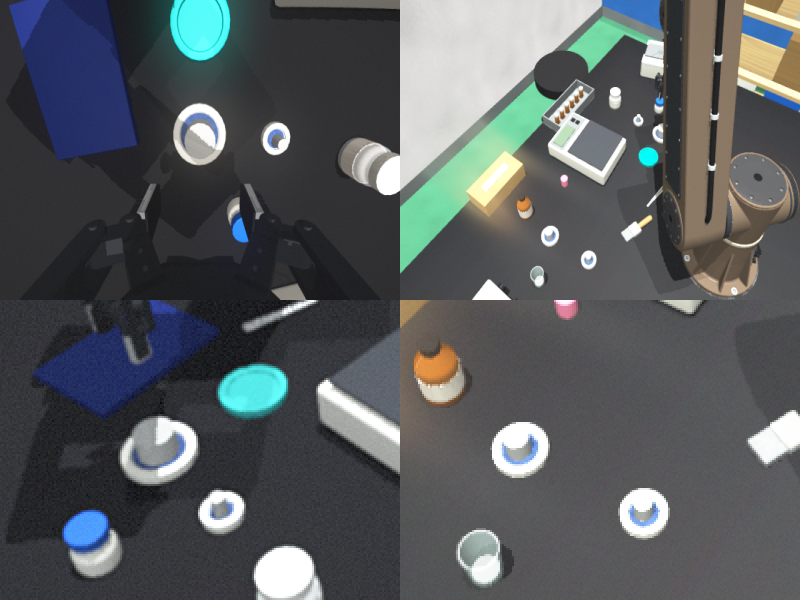

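The four-part view shows all four weights upright in their own recesses: 500 g at (155,440), 50 g at (218,503), 200 g at (518,443) and 100 g at (644,508). The pan is empty, the bottle is standing, and the gripper is clear.

```bash
python3 -c "
from station import manip
print(manip.job_done())"
```

```text
the job is handed in; nothing more can be done
None
```

All four weights are standing upright in their own nests, the amber bottle wasn't touched, and I handed the job in at about 27.5 s of the 128 s allowed.

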